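Stir the waxed beads and set the cover ajar

ROBOT

A 6-joint arm with a two-finger parallel gripper is mounted at the origin on the work surface. World frame = base frame: x ahead of the robot, y to its left, z up, the work surface at z = 0. Lengths are in m, angles in degrees, forces in N, time in s.
With the tool pointing down it reaches from about 0.4 to 0.825 m from the base axis. Payload 7 kg.
Tool frame: the origin (TCP) lies on the centre line of the jaws, within the pads' length; the fingertips stand 8 mm ahead of it and the grasp point (between the pads) lies 11 mm behind it (r.tcp_to_tips is the distance from the TCP to the fingertips, in m); z points along the fingers, y is the direction in which the jaws open and shut (so a half turn about z gives the same grasp; the last joint's range is limited). The gripper opens to 88 mm and grips with 3 to 60 N. Pads are 19 mm wide; open, the fingers measure 130 mm over their backs; the gripper's body (78 mm by 193 mm) begins 47 mm behind the grasp point.
Start: joints at [84.803, 20.546, 0.682, 0, -70.136, -16.507], TCP at [0.25, 0.627, 0.235] pointing down, gripper open.
Joint ranges: [-176.03, 176.03], [-82.01, 121.73], [-58.28, 71.71], [-173.87, 95.51], [-174.79, -0.11], [-173.66, 173.66]. Speed limits (degrees/s): [136.94, 136.94, 172.46, 180, 180, 180].

INTERFACE

Orientations are given as [roll, pitch, yaw] about the fixed x, y, z axes, in that order (R = Rz(yaw) Ry(pitch) Rx(roll)).
In Python, from plant import r gives the robot as it stands.
- The arm moves only by the tool drive_tool, never from a script. Its argument "plan" is text: rows parted by semicolons, each of 4 numbers parted by spaces: the shift along the tool's x, y, z in cm, then the turn about the tool's z in rad. A call has 1 to 8 rows; each row is the pose to reach, as a shift and turn from the pose commanded when the call began, along the tool's axes at that moment; what a row does not reach only later rows make up. A row lasts 1/8 s, in which the tool goes at most 62.5 mm and 10.7 degrees, less where a joint would pass 70% of its speed; a pose out of reach is approached as far as the arm can. A call with a gripper value outside its range is refused whole. "fingers" is the closure, from -1 (fully open) to 1 (shut), set as the call begins (left out, the last holds). The fingers move at their own pace and stop on an object; "squeeze" is the grip in N (left out, the last holds). Time passes only in rows, so rows that repeat a pose let the fingers close. It gives the time, the measured TCP pose, the force and the opening at its end, in the units of the state.
- r.get_state(): the state, without advancing time (a new reading comes with each control period).
- r.capture(name): name is "scene" or "top"; returns a dict with "frame" (420x560x3 uint8, red, green, blue), "fovy" (degrees; the focal length in pixels is half the picture's height over the tangent of half this angle, whatever the lens; pixels are square), "cx", "cy" (the principal point, pixels), "rvec" (rotation vector, rad) and "tvec" (3), from world to camera coordinates, as OpenCV has them. Camera axes: x right, y down, z forward; pixel columns grow to the right and rows downward; lengths in m; the calibration is good to about 2 mm. A picture is of the moment at which its call begins. There is no depth.
- r.close_job(): hands the job in, once; it reports no verdict.
The state is a dict: "time_s": time; "joints": joint angles; "qd": joint speeds; "joint_torque": joint torques, N m; "tcp_pos": TCP position; "eef_rot": TCP orientation; "contact_force": force on the tool from outside, world axes, zero at the start; "moment": the same for the moment, N m; "gripper_width": finger opening in m.
Only numpy, scipy, OpenCV 4.12 (cv2) and the standard library are available. Lean on these libraries where they do the work, as an engineer would, in place of code of your own. Each camera call takes 0.05 s, during which the arm holds its last target. There are 200 camera calls.

TASK

The freshly waxed beads must not stick to the tub: take the stirrer by its shaft and stir them round and round with its foot until every bead has been carried at least its own width from where it lay, keeping all of them in the tub and not touching them with the gripper. Then stand the stirrer upright again in the middle of its cork pad and, after that, fold the cover down until it stands half open, at 45 degrees to the shut position, so that the wax can air. Leave the mallet, the blue doll lid and the thumb gauge where they are.

Things in the scene. Friction and masses are not known exactly. Their poses are not given: they have to be found in the camera images.
- tub: Fixed round pine tub on a wooden board (190 x 225 mm, 12 mm thick). Origin: tub axis, at bench level (underside of the board); z up. Tub inner radius 80 mm, straight wall, outer radius 86, rim 66 mm and inner floor 18 mm above the bench. Its +y side carries two hinge posts (68 mm high) at x = +-70 mm
- tub_floor (a point): Centre of the tub's inner floor, 18 mm above the bench
- cover (a joint): Angle of the tub's folding cover, rad: 0 = shut flat over the tub, 1.57 = standing upright, larger = leaning away from the tub. Flat wooden board, 180 mm along the hinge, 195 mm from hinge to free edge, 8 mm thick; stiff hinge, stays where it is left, a push of 2 to 4 N near its free edge moves it
- cover_hinge (a point): Middle of the cover's hinge line, 110 mm from the tub axis along the tub's +y and 72 mm above the bench; the hinge line runs along the tub's x. The point's axes turn with the cover: the board stretches from the hinge along the point's -y, its underside lies at z = 0 and its outer face at z = +8 mm
- cover_edge (a point): Middle of the cover's free edge, half way through its thickness
- stirrer: Turned beech stirrer, 130 mm tall, standing upright: a round shaft 18 mm in diameter on a broad disc foot 40 mm in diameter and 14 mm high (a short cone joins them up to 26 mm). Origin: centre of the foot's underside; z along the shaft to its top. It stirs best held upright and 5 to 10 mm clear of the tub's floor
- pad: Fixed round cork pad, 90 mm in diameter, 6 mm high, on which the stirrer stands. Origin: centre of its underside, on the bench
- mallet: Bystander: round mallet lying on the bench, brass-bound head 67 x 100 mm, handle 170 mm pointing to its +x. Origin: under the head's centre
- doll_lid: Bystander: blue-lacquered doll lid, a dome 62 mm across and 55 mm high. Origin: centre of its underside
- gauge: Bystander: beech thumb gauge lying flat, a 150 mm stem along its x with a 50 mm fence. Origin: under the stem's middle
- bead0: One of five equal wooden beads in the tub: drum 30 mm in diameter, 24 mm high, with a narrow bore. Origin: its centre
- bead1: One of five equal wooden beads in the tub: drum 30 mm in diameter, 24 mm high, with a narrow bore. Origin: its centre
- bead2: One of five equal wooden beads in the tub: drum 30 mm in diameter, 24 mm high, with a narrow bore. Origin: its centre
- bead3: One of five equal wooden beads in the tub: drum 30 mm in diameter, 24 mm high, with a narrow bore. Origin: its centre
- bead4: One of five equal wooden beads in the tub: drum 30 mm in diameter, 24 mm high, with a narrow bore. Origin: its centre
Not all that is in view belongs to the job. What is shaped like the bead3 but white is not meant.

How it is judged:
By the outcome, as a careful person would: the job done as asked, in the order asked, and still so for the second after the job is handed in, with the robot touching nothing.
It also fails if it takes over 72 s, if anything falls off the work surface, if the arm or the gripper's body presses on something with over 40 N, if the wrist force passes 120 N, or if a joint passes its speed limit or range.

## Working session

There is one attempt and no reset: what is moved stays moved. The work goes in short steps, Python scripts to look and compute and a tool call to move; the robot and the scene stay as the last step left them, time stands still between calls to the robot, and variables do not carry over. Pictures are saved under pics/ and viewed, about 8 in all and at most 12, crops included, and the job is handed in when it is done.

Besides the shell and the picture viewer there is one more tool, called after "Call:" as name(argument=value, ...), one argument or row to a line, values as JSON. drive_tool: Moves the arm, as the interface text tells. Its arguments: {"type":"object","properties":{"plan":{"type":"string"},"fingers":{"type":"number"},"squeeze":{"type":"number"}},"required":["plan"]}

```bash
mkdir -p pics; ls; cat > h.py <<'E'
import numpy as np,cv2,sys
from plant import r
def cap(n,f=None):
    c=r.capture(n)
    if f: cv2.imwrite('pics/'+f,cv2.cvtColor(c['frame'],cv2.COLOR_RGB2BGR))
    return c
def cam(c):
    h=c['frame'].shape[0]; fl=h/2/np.tan(np.radians(c['fovy'])/2)
    K=np.array([[fl,0,c['cx']],[0,fl,c['cy']],[0,0,1]]); R=cv2.Rodrigues(np.array(c['rvec'],float))[0]; return K,R,np.array(c['tvec'],float).ravel()
def ray(c,u,v,z):
    K,R,t=cam(c); d=R.T@np.linalg.inv(K)@[u,v,1]; o=-R.T@t; return o+d*(z-o[2])/d[2]
def proj(c,P):
    K,R,t=cam(c); p=(R@np.atleast_2d(P).T).T+t; p=p@K.T; return p[:,:2]/p[:,2:]
E
python3 - <<'E'
from h import *
a=cap('scene','s0.png');b=cap('top','t0.png')
for c in(a,b):
    K,R,t=cam(c);print(c['fovy'],c['cx'],c['cy'],-R.T@t,R[2], [k for k in c])
print(r.get_state(), r.tcp_to_tips)
E
```

```text
pics
54.22839458880149 279.2477982319604 213.03222388713036 [ 1.25255653 -0.50938692  0.7280954 ] [-0.61937469  0.47584189 -0.62445935] ['frame', 'fovy', 'cx', 'cy', 'rvec', 'tvec']
46.2991181711976 272.4025869880735 209.00936179442968 [0.45365139 0.00589081 1.04803363] [ 0.11558981 -0.01927473 -0.99311   ] ['frame', 'fovy', 'cx', 'cy', 'rvec', 'tvec']
{'time_s': 0.1, 'joints': array([ 8.48031962e+01,  2.05877870e+01,  6.39551615e-01, -1.66158594e-02,
       -7.01367358e+01, -1.65051834e+01]), 'qd': array([-0.0185927 , -0.0592252 ,  0.2043714 ,  0.04615508, -0.09123637,
       -0.04672818]), 'joint_torque': array([-1.31422610e-03, -5.84162700e+01,  2.93751615e+01,  7.01537937e+00,
        1.01529653e-02, -5.36487744e-05]), 'tcp_pos': array([0.2494931 , 0.62674263, 0.23371877]), 'eef_rot': array([ 1.79914092e+02, -9.16536079e-03, -2.17076377e+01]), 'contact_force': array([-0.16868858,  0.32250121, -0.36757761]), 'moment': array([-0.00893443, -0.01129799,  0.00288728]), 'gripper_width': 0.08794135020273139} 0.008
```

View pics/s0.png

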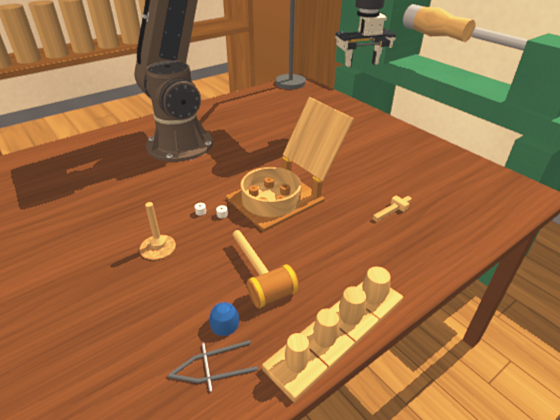

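View pics/t0.png

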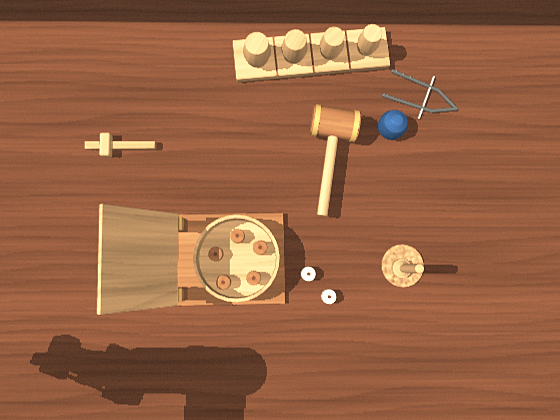

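The top view shows the tub centred near (237,258), with the cover hinged on its left (world +y). The stirrer foot is near (403,267), with its shaft top at (419,268). The white decoys lie at (308,274) and (329,297).

```bash
python3 - <<'E'
from h import *
a=cv2.imread('pics/t0.png')
x=cv2.resize(a[195:325,90:300],None,fx=3.8,fy=3.8,interpolation=cv2.INTER_CUBIC)
cv2.imwrite('pics/tubc.png',x)
y=cv2.resize(a[235:300,365:475],None,fx=5,fy=5,interpolation=cv2.INTER_CUBIC)
b=cv2.imread('pics/s0.png');z=cv2.resize(b[190:270,120:190],None,fx=4,fy=4,interpolation=cv2.INTER_CUBIC)
o=np.zeros((600,800,3),np.uint8);o[:325,:550]=y; z=z[:, :280]; 
o=np.zeros((330,550+250,3),np.uint8);o[:325,:550]=y;o[:320,550:]=z[:320,:250];cv2.imwrite('pics/stc.png',o)
E
```

```text
(no output)
```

View pics/tubc.png

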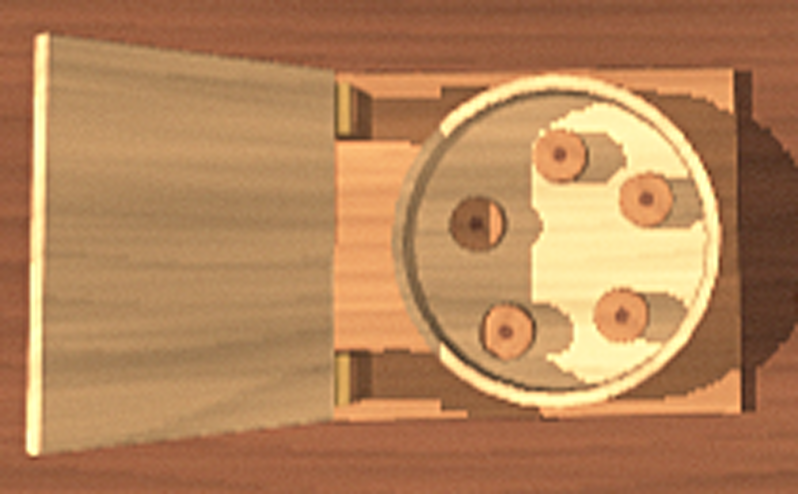

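View pics/stc.png

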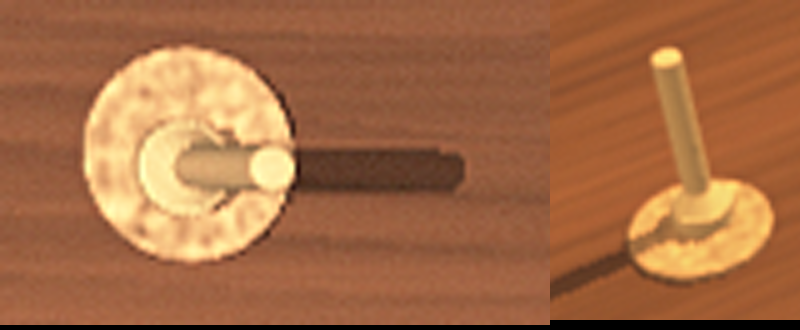

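```bash
cat >> h.py <<'E'
def boardfit(c,pl):pass
E
python3 - <<'E'
from h import *
c=cap('top'); s=cap('scene')
f=lambda u,v:(90+(u+.5)/3.8-.5,195+(v+.5)/3.8-.5); g=lambda u,v:(365+(u+.5)/5-.5,235+(v+.5)/5-.5); q=lambda u,v:(120+(u-550+.5)/4-.5,190+(v+.5)/4-.5)
tub=ray(c,*f(556,240),.066);print('tub',tub, [ray(c,*f(*p),.066) for p in((392,240),(720,240),(556,73),(556,408))])
for p in((561,154),(647,199),(478,224),(507,332),(622,315)): print('bead',ray(c,*f(*p),.042)[:2]-tub[:2])
print('stir top',ray(c,*g(272,167),.136),ray(s,*q(667,56),.136),'pad',ray(c,*g(188,154),.006),ray(s,*q(701,226),.006),'foot',ray(c,*g(185,167),.020))
print('board corners',[ray(c,*f(*p),.012) for p in((735,70),(742,410),(338,70),(335,410))])
# cover angle and yaw by projecting
from scipy.optimize import least_squares
obs=np.array([f(42,33),f(31,455)])
def F(p):
    th,yaw,tx,ty=p; 
    P=[]
    for x in(.09,-.09):
        l=np.array([x,.110-.195*np.cos(th)-.0*np.sin(th),.072+.195*np.sin(th)]);
        P.append([tx+l[0]*np.cos(yaw)-l[1]*np.sin(yaw),ty+l[0]*np.sin(yaw)+l[1]*np.cos(yaw),l[2]])
    return np.r_[(proj(c,P)-obs).ravel(),1000*(tx-tub[0]),1000*(ty-tub[1])]
for th in(1.6,2.0): o=least_squares(F,[th,0,*tub[:2]]);print(o.x,o.fun)
E
```

```text
tub [0.4702295  0.05935469 0.066     ] [array([0.47025185, 0.14487774, 0.066     ]), array([ 0.47020707, -0.02645773,  0.066     ]), array([0.55806019, 0.06005575, 0.066     ]), array([0.38367622, 0.05866383, 0.066     ])]
bead [ 0.04651014 -0.0010154 ]
bead [ 0.02233144 -0.04738412]
bead [0.00894957 0.04312235]
bead [-0.04834604  0.026978  ]
bead [-0.03944073 -0.03419137]
stir top [ 0.45011239 -0.2836811   0.136     ] [ 0.45206675 -0.28450452  0.136     ] pad [ 0.45510123 -0.2893402   0.006     ] [ 0.45813834 -0.29047131  0.006     ] foot [ 0.44968635 -0.28394472  0.02      ]
board corners [array([ 0.56563355, -0.03682468,  0.012     ]), array([ 0.37855061, -0.0400775 ,  0.012     ]), array([0.56530168, 0.18417837, 0.012     ]), array([0.37899169, 0.18181675, 0.012     ])]
[2.13015087 0.01535486 0.47018411 0.05936519] [-0.07785973  0.07428958  0.09218449 -0.14165518 -0.04538794  0.01050256]
[2.13015087 0.01535486 0.47018411 0.05936519] [-0.07785973  0.07428958  0.09218449 -0.14165518 -0.04538794  0.01050256]
```

Call:
drive_tool(
  plan="0 0 -6 0.18; 0 0 -13 0.37; 34.6 19.3 -13 1.192; 34.6 19.3 -13 1.192; 34.6 19.3 -13 1.192; 34.6 19.3 -13 1.192; 34.6 19.3 -13 1.192; 34.6 19.3 -13 1.192",
  fingers=-1,
  squeeze=40,
)

```text
time_s: 1.2
tcp_pos: [0.4872, 0.3346, 0.3643]
eef_rot: [-180.0, 0.0, -90.0]
contact_force: [1.7, 0.1, -0.1]
gripper_width: 0.0875
```

Call:
drive_tool(
  plan="60.4 4.95 0 0; 60.4 4.95 0 0; 60.4 4.95 0 0; 60.4 4.95 0 0; 60.4 4.95 0 0; 60.4 4.95 0 0; 60.4 4.95 0 0; 60.4 4.95 0 0",
)

```text
time_s: 2.2
tcp_pos: [0.4448, -0.1639, 0.3645]
eef_rot: [-179.9, 0.0, -90.0]
contact_force: [2.0, -0.5, 0.8]
gripper_width: 0.0878
```

Call:
drive_tool(
  plan="10.4 0.8 0 0; 10.4 0.8 0 0; 10.4 0.8 10 0; 10.4 0.8 10 0; 10.4 0.8 10 0",
)

```text
time_s: 2.82
tcp_pos: [0.4357, -0.2657, 0.2617]
eef_rot: [179.7, 0.1, -90.0]
contact_force: [0.2, -0.9, 0.9]
gripper_width: 0.0878
```

Call:
drive_tool(
  plan="0 0 0 0; 0 0 0 0",
)

```text
time_s: 3.08
tcp_pos: [0.4386, -0.2661, 0.2663]
eef_rot: [-179.8, -0.1, -90.0]
contact_force: [0.5, -0.4, -0.7]
gripper_width: 0.0878
```

```bash
python3 - <<'E'
from h import *
c=cap('top');s=cap('scene');print(r.get_state()['tcp_pos'])
A=cv2.cvtColor(c['frame'],cv2.COLOR_RGB2BGR)[180:330,340:480];B=cv2.cvtColor(s['frame'],cv2.COLOR_RGB2BGR)[120:270,80:240]
f=lambda x,w:cv2.resize(x,(w,450),interpolation=cv2.INTER_CUBIC)
cv2.imwrite('pics/g1.png',np.hstack([f(A,390),f(B,405)]))
E
```

```text
[ 0.43820387 -0.26602301  0.26562882]
```

View pics/g1.png

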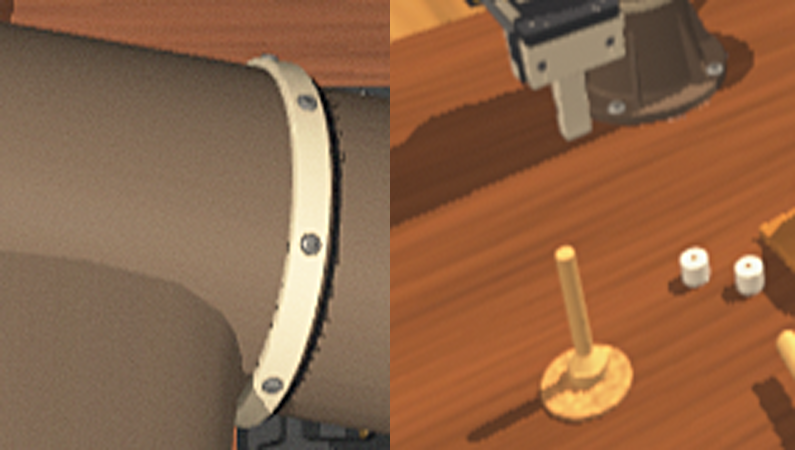

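The gripper hangs over the stirrer with the fingers open, and the arm blocks the top view. In the scene view the shaft top is at about (566,255) in the crop. I'll shift, lower and grip.

Call:
drive_tool(
  plan="1.8 -1.3 0 0; 1.8 -1.3 4 0; 1.8 -1.3 8 0; 1.8 -1.3 12 0; 1.8 -1.3 15 0; 1.8 -1.3 17 0; 1.8 -1.3 17.8 0; 1.8 -1.3 17.8 0",
)

```text
time_s: 4.18
tcp_pos: [0.4508, -0.284, 0.0865]
eef_rot: [-180.0, -0.0, -90.0]
contact_force: [-0.1, -0.3, -0.4]
gripper_width: 0.0876
```

Call:
drive_tool(
  plan="0 0 0 0; 0 0 0 0; 0 0 0 0; 0 0 0 0; 0 0 0 0; 0 0 0 0; 0 0 0 0",
  fingers=1,
  squeeze=45,
)

```text
time_s: 5.05
tcp_pos: [0.4505, -0.284, 0.0861]
eef_rot: [180.0, 0.0, -90.0]
contact_force: [-0.6, -0.6, 0.4]
gripper_width: 0.0233
```

Call:
drive_tool(
  plan="0 0 0 0; 0 0 0 0; 0 0 0 0; 0 0 -3 0; 0 0 -6 0; 0 0 -9 0; 0 0 -10 0; 0 0 -10 0",
)

```text
time_s: 6.05
tcp_pos: [0.4506, -0.2839, 0.1862]
eef_rot: [-180.0, 0.0, -90.0]
contact_force: [0.1, 0.7, -1.6]
gripper_width: 0.0174
```

```bash
python3 - <<'E'
from h import *
s=cap('scene');st=r.get_state();print(st['tcp_pos'],st['gripper_width'],st['contact_force'])
B=cv2.cvtColor(s['frame'],cv2.COLOR_RGB2BGR)[90:280,60:330]
cv2.imwrite('pics/g2.png',cv2.resize(B,None,fx=2.9,fy=2.9,interpolation=cv2.INTER_CUBIC))
E
```

```text
[ 0.45004759 -0.28375536  0.18538478] 0.017324531740715767 [-0.73581356 -0.17979524 -1.33318606]
```

View pics/g2.png

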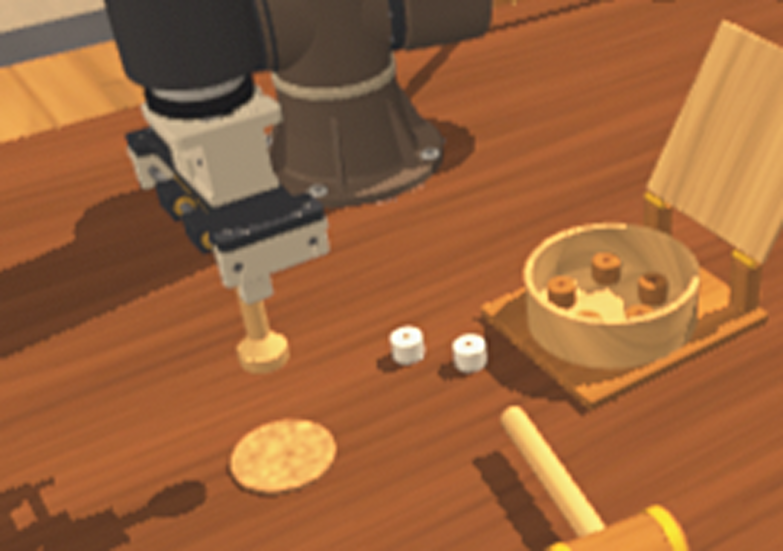

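The stirrer hangs upright below the fingers (crop 262,350), and the tub's centre is clear of beads. Now over to the tub.

Call:
drive_tool(
  plan="-5 -0.3 0 0; -11 -0.55 0 0; -17 -0.8 0 0; -23 -1.1 0 0; -29 -1.4 0 0; -33 -1.65 0 0; -33.95 -1.65 0 0; -33.95 -1.65 0 0",
)

```text
time_s: 7.1
tcp_pos: [0.4663, 0.0556, 0.1851]
eef_rot: [179.9, -0.1, -89.9]
contact_force: [-0.3, 0.4, -1.0]
gripper_width: 0.017
```

Call:
drive_tool(
  plan="0 0 1 0; 0 0 3 0; 0 0 5 0; 0 0 6.5 0; 0 0 7.5 0; 0 0 8 0; 0 0 8 0",
)

```text
time_s: 7.98
tcp_pos: [0.4669, 0.0552, 0.106]
eef_rot: [180.0, -0.0, -90.0]
contact_force: [-1.0, 0.1, 0.3]
gripper_width: 0.0177
```

```bash
python3 - <<'E'
from h import *
s=cap('scene');st=r.get_state();print(st['tcp_pos'],st['gripper_width'],st['contact_force'])
B=cv2.cvtColor(s['frame'],cv2.COLOR_RGB2BGR)[110:250,200:370]
cv2.imwrite('pics/g3.png',cv2.resize(B,None,fx=4,fy=4,interpolation=cv2.INTER_CUBIC))
# numbers for stirring about the present point (tub rel -3,-4mm): tool a=-dy,b=-dx
cx,cy=-.003,-.004
ex=[]
def pt(R,d): t=np.radians(d);return -(100*(R*np.sin(t)-cy)),-(100*(R*np.cos(t)-cx))
for k in range(0,25): 
    d=-35+15*k;R=min(.028,.004+.024*k/10); print(k,d,'%.1f %.1f'%pt(R,d))
E
```

```text
[0.4671626  0.05538119 0.10634935] 0.017344133898075195 [ 0.18728562 -0.23216134 -0.21413437]
0 -35 -0.2 -0.6
1 -20 -0.2 -0.9
2 -5 -0.3 -1.2
3 10 -0.6 -1.4
4 25 -1.0 -1.5
5 40 -1.4 -1.5
6 55 -1.9 -1.4
7 70 -2.4 -1.0
8 85 -2.7 -0.5
9 100 -2.9 0.1
10 115 -2.9 0.9
11 130 -2.5 1.5
12 145 -2.0 2.0
13 160 -1.4 2.3
14 175 -0.6 2.5
15 190 0.1 2.5
16 205 0.8 2.2
17 220 1.4 1.8
18 235 1.9 1.3
19 250 2.2 0.7
20 265 2.4 -0.1
21 280 2.4 -0.8
22 295 2.1 -1.5
23 310 1.7 -2.1
24 325 1.2 -2.6
```

View pics/g3.png

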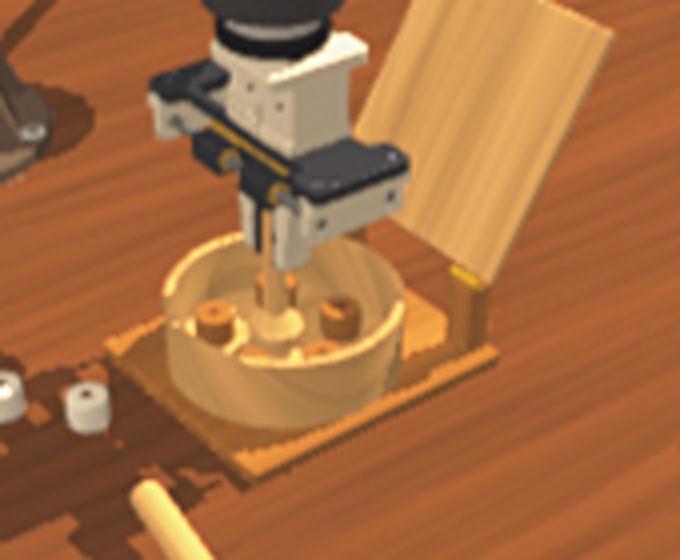

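The foot stands in the clear middle of the tub at crop (278,322), with the beads around it. I'll stir on an outward spiral first.

Call:
drive_tool(
  plan="-0.2 -0.9 0 0; -0.3 -1.2 0 0; -0.6 -1.4 0 0; -1.0 -1.5 0 0; -1.4 -1.5 0 0; -1.9 -1.4 0 0; -2.4 -1.0 0 0; -2.7 -0.5 0 0",
)

```text
time_s: 9.02
tcp_pos: [0.4715, 0.0828, 0.1061]
eef_rot: [180.0, -0.0, -90.0]
contact_force: [0.3, -1.5, -0.1]
gripper_width: 0.0174
```

Call:
drive_tool(
  plan="-0.2 0.6 0 0; -0.2 1.4 0 0; 0.2 2.0 0 0; 0.7 2.5 0 0; 1.3 2.8 0 0; 2.1 3.0 0 0; 2.8 3.0 0 0; 3.5 2.7 0 0",
)

```text
time_s: 10.02
tcp_pos: [0.4451, 0.0469, 0.1062]
eef_rot: [-180.0, -0.0, -90.0]
contact_force: [-0.2, 0.0, -1.2]
gripper_width: 0.0174
```

Call:
drive_tool(
  plan="0.6 -0.4 0 0; 1.1 -0.9 0 0; 1.4 -1.5 0 0; 1.6 -2.3 0 0; 1.6 -3.0 0 0; 1.3 -3.7 0 0; 0.9 -4.3 0 0; 0.4 -4.8 0 0",
)

```text
time_s: 11.02
tcp_pos: [0.4933, 0.0439, 0.1061]
eef_rot: [180.0, -0.0, -90.0]
contact_force: [-0.1, -0.0, -1.4]
gripper_width: 0.0174
```

```bash
python3 - <<'E'
from h import *
s=cap('scene');c=cap('top');st=r.get_state();print(st['tcp_pos'],st['gripper_width'],st['contact_force'])
B=cv2.cvtColor(s['frame'],cv2.COLOR_RGB2BGR)[140:250,200:330];A=cv2.cvtColor(c['frame'],cv2.COLOR_RGB2BGR)[195:325,170:300]
f=lambda x,w:cv2.resize(x,(w,400),interpolation=cv2.INTER_CUBIC)
cv2.imwrite('pics/g4.png',np.hstack([f(A,320),f(B,470)]))
# lap 2: from -35, R 28->54 in 6 steps, 24 rows of 15deg, print relative per call
d=lambda k:np.radians(-35+15*k); R=lambda k:2.8+2.6*min(1,k/8)
p=[(-R(k)*np.sin(d(k)),-R(k)*np.cos(d(k))) for k in range(49)]
for s0 in range(0,48,8): print('; '.join('%.1f %.1f 0 0'%(p[k][0]-p[s0][0],p[k][1]-p[s0][1]) for k in range(s0+1,s0+9)))
E
```

```text
[0.49359405 0.04418873 0.10615261] 0.017476950917429207 [-0.46392404 -0.00780714 -0.08135514]
-0.5 -0.6 0 0; -1.3 -1.1 0 0; -2.3 -1.4 0 0; -3.3 -1.4 0 0; -4.5 -1.1 0 0; -5.5 -0.4 0 0; -6.4 0.6 0 0; -7.0 1.8 0 0
0.1 1.4 0 0; 0.5 2.8 0 0; 1.2 3.9 0 0; 2.3 4.9 0 0; 3.5 5.5 0 0; 4.9 5.9 0 0; 6.3 5.8 0 0; 7.7 5.4 0 0
1.2 -0.8 0 0; 2.1 -1.8 0 0; 2.8 -3.0 0 0; 3.1 -4.4 0 0; 3.0 -5.8 0 0; 2.6 -7.2 0 0; 1.9 -8.4 0 0; 0.8 -9.3 0 0
-1.3 -0.7 0 0; -2.6 -1.0 0 0; -4.0 -0.9 0 0; -5.4 -0.5 0 0; -6.6 0.3 0 0; -7.5 1.3 0 0; -8.2 2.6 0 0; -8.5 4.0 0 0
0.1 1.4 0 0; 0.5 2.8 0 0; 1.2 3.9 0 0; 2.3 4.9 0 0; 3.5 5.5 0 0; 4.9 5.9 0 0; 6.3 5.8 0 0; 7.7 5.4 0 0
1.2 -0.8 0 0; 2.1 -1.8 0 0; 2.8 -3.0 0 0; 3.1 -4.4 0 0; 3.0 -5.8 0 0; 2.6 -7.2 0 0; 1.9 -8.4 0 0; 0.8 -9.3 0 0
```

View pics/g4.png

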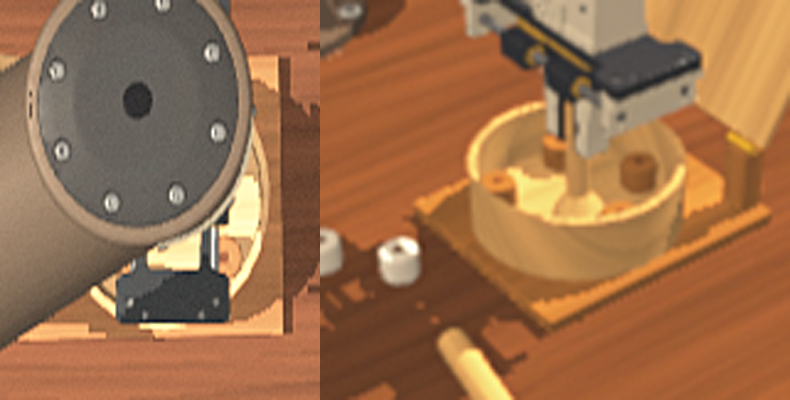

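The beads have spread outward to the wall and are all inside the tub. Next is a wider lap, watching the force.

Call:
drive_tool(
  plan="-0.5 -0.6 0 0; -1.3 -1.1 0 0; -2.3 -1.4 0 0; -3.3 -1.4 0 0; -4.5 -1.1 0 0; -5.5 -0.4 0 0; -6.4 0.6 0 0; -7.0 1.8 0 0",
)

```text
time_s: 12.12
tcp_pos: [0.4747, 0.1124, 0.1061]
eef_rot: [180.0, -0.2, -89.9]
contact_force: [3.4, -10.1, -0.2]
gripper_width: 0.0173
```

Call:
drive_tool(
  plan="0.1 1.4 0 0; 0.5 2.8 0 0; 1.2 3.9 0 0; 2.3 4.9 0 0; 3.5 5.5 0 0; 4.9 5.9 0 0; 6.3 5.8 0 0; 7.7 5.4 0 0",
)

```text
time_s: 13.12
tcp_pos: [0.4326, 0.0444, 0.1139]
eef_rot: [-178.6, 0.7, -89.7]
contact_force: [-2.8, 22.8, 50.1]
gripper_width: 0.0174
```

Call:
drive_tool(
  plan="1.2 -0.8 0 0; 2.1 -1.8 0 0; 2.8 -3.0 0 0; 3.1 -4.4 0 0; 3.0 -5.8 0 0; 2.6 -7.2 0 0; 1.9 -8.4 0 0; 0.8 -9.3 0 0",
)

```text
time_s: 14.12
tcp_pos: [0.5144, 0.029, 0.1057]
eef_rot: [180.0, -0.0, -90.0]
contact_force: [-0.8, -0.6, -0.8]
gripper_width: 0.0173
```

```bash
python3 - <<'E'
from h import *
s=cap('scene');c=cap('top');st=r.get_state();print(st['tcp_pos'],st['gripper_width'],st['contact_force'])
B=cv2.cvtColor(s['frame'],cv2.COLOR_RGB2BGR)[140:250,200:330];A=cv2.cvtColor(c['frame'],cv2.COLOR_RGB2BGR)[195:325,170:300]
f=lambda x,w:cv2.resize(x,(w,400),interpolation=cv2.INTER_CUBIC)
cv2.imwrite('pics/g5.png',np.hstack([f(A,320),f(B,470)]))
E
```

```text
[0.51492781 0.02973011 0.10576864] 0.017198617223065097 [-0.40177538  0.04900355 -0.08579555]
```

View pics/g5.png

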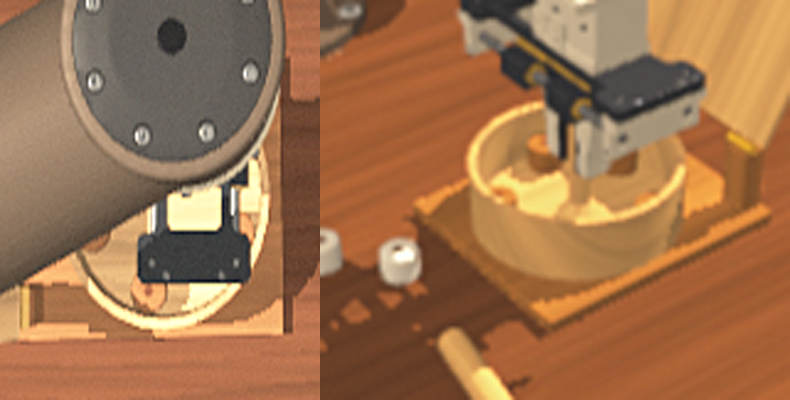

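One row of that lap read a 50 N upward push, so the foot probably rode onto a bead. I'll lift out, check the stirrer and see the beads.

Call:
drive_tool(
  plan="-0.5 1 0 0; -0.5 1 -3 0; -0.5 1 -6 0; -0.5 1 -10 0; 5 3 -10 0; 11 5 -10 0; 17 6.4 -10 0; 23 6.4 -10 0",
)

```text
time_s: 15.22
tcp_pos: [0.4479, -0.2025, 0.2067]
eef_rot: [-179.9, 0.0, -90.0]
contact_force: [2.0, 0.3, -0.0]
gripper_width: 0.0175
```

Call:
drive_tool(
  plan="5 0 0 0; 8 0 0 0; 8 0 0 0; 8 0 0 0",
)

```text
time_s: 15.72
tcp_pos: [0.4492, -0.2808, 0.206]
eef_rot: [180.0, 0.0, -90.0]
contact_force: [0.1, -0.5, -1.1]
gripper_width: 0.0173
```

```bash
python3 - <<'E'
from h import *
s=cap('scene');c=cap('top');st=r.get_state();print(st['tcp_pos'],st['gripper_width'],st['contact_force'])
B=cv2.cvtColor(s['frame'],cv2.COLOR_RGB2BGR)[90:280,85:190];A=cv2.cvtColor(c['frame'],cv2.COLOR_RGB2BGR)[205:315,185:295]
f=lambda x,k:cv2.resize(x,None,fx=k,fy=k,interpolation=cv2.INTER_CUBIC)
b=f(B,2.9);a=f(A,4.4);H=max(a.shape[0],b.shape[0]);P=lambda x:np.pad(x,((0,H-x.shape[0]),(0,0),(0,0)))
o=np.hstack([P(a),P(b)]);print(o.shape,a.shape);cv2.imwrite('pics/g6.png',o)
cv2.imwrite('pics/full6.png',cv2.cvtColor(c['frame'],cv2.COLOR_RGB2BGR));cv2.imwrite('pics/fulls6.png',cv2.cvtColor(s['frame'],cv2.COLOR_RGB2BGR))
E
```

```text
[ 0.44970778 -0.28050753  0.20626166] 0.017496180457317014 [ 0.17135438  1.15055739 -0.72611758]
(551, 788, 3) (484, 484, 3)
```

View pics/g6.png

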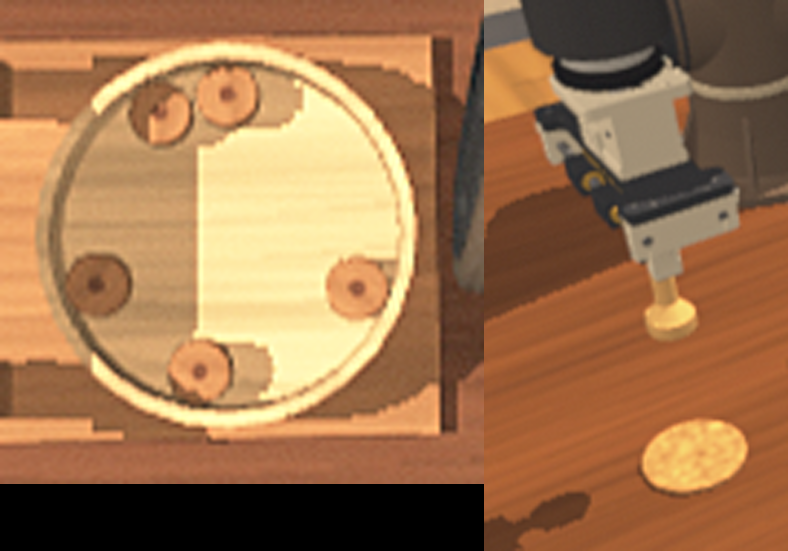

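```bash
python3 - <<'E'
from h import *
np.set_printoptions(precision=3,suppress=True)
c=cap('top');s=cap('scene');T=np.array([.4702,.0594])
f=lambda u,v,z=.042:ray(c,185+(u+.5)/4.4-.5,205+(v+.5)/4.4-.5,z)[:2]-T
N=np.array([f(*p) for p in((228,96),(161,112),(97,285),(200,371),(358,288))])
O=np.array([(.0465,-.001),(.0223,-.0474),(.009,.0431),(-.0483,.027),(-.0394,-.0342)])
pol=lambda P:np.c_[np.hypot(*P.T),np.degrees(np.arctan2(P[:,1],P[:,0]))%360]
print('tub',f(227,236,.066));print('new',pol(N));print('old abcde',pol(O));print('dist(new x old)\n',1000*np.linalg.norm(N[:,None]-O,axis=2))
# g4 (after lap1)
g=lambda u,v:ray(s,200+(u-320+.5)*130/470-.5,140+(v+.5)*110/400-.5,.042)[:2]-T
print('g4 beads',pol(np.array([g(557,145),g(638,163),g(497,180),g(612,210),ray(c,170+229/2.46,195+257/2.46*130/130*400/400*(130/130)*(2.46/3.077),.042)[:2]-T])))
print('g5',pol(np.array([g(541,142),g(624,155),g(503,192),g(645,198)])), pol(np.array([ray(c,170+u/2.4615,195+v/3.0769,.042)[:2]-T for u,v in((148,290),(95,235))])))
# stirrer foot: crop scene, bottom of foot
q=lambda u,v:(85+(u-484+.5)/2.9-.5,90+(v+.5)/2.9-.5)
tp=r.get_state()['tcp_pos']; 
for h in(.06,.07,.08,.09): print(h,proj(s,[tp[0],tp[1],tp[2]-h+.014]),end=' ')
print('\nfoot top-face centre',q(671,315),'bottom ellipse centre',q(671,321),tp)
E
```

```text
tub [-0.001 -0.001]
new [[  0.064   0.693]
 [  0.065  29.232]
 [  0.065 110.811]
 [  0.063 168.524]
 [  0.065 247.82 ]]
old abcde [[  0.047 358.768]
 [  0.052 295.195]
 [  0.044  78.205]
 [  0.055 150.795]
 [  0.052 220.959]]
dist(new x old)
 [[ 18.034  64.013  69.752 115.755 109.579]
 [ 34.491  86.512  49.247 105.362 116.826]
 [ 92.708 116.918  36.342  41.928  96.021]
 [109.547 103.648  77.444  19.992  52.082]
 [ 92.189  48.363 108.285  90.12   29.746]]
g4 beads [[  0.054 161.249]
 [  0.056  80.144]
 [  0.064 232.112]
 [  0.048 359.099]
 [  0.068 232.531]]
g5 [[  0.063 171.618]
 [  0.053  96.788]
 [  0.06  247.764]
 [  0.059  30.364]] [[  0.064 168.744]
 [  0.063 115.541]]
0.06 [[148.129 194.318]] 0.07 [[148.946 197.752]] 0.08 [[149.752 201.142]] 0.09 [[150.549 204.489]] 
foot top-face centre (149.1551724137931, 198.29310344827587) bottom ellipse centre (149.1551724137931, 200.36206896551724) [ 0.45  -0.281  0.206]
```

Five beads remain in the tub, at about 0.7°, 29°, 111°, 168° and 248°. Tracking suggests two of them moved less than a bead's width. The stirrer also slid up about 10 mm in the grip. I'll reseat it on the pad, regrip harder, then stir through the gaps instead of wedging beads radially.

Call:
drive_tool(
  plan="0.9 -0.65 3 0; 0.9 -0.65 7 0; 0.9 -0.65 10 0; 0.9 -0.65 11.5 0; 0.9 -0.65 12.3 0; 0.9 -0.65 12.7 0; 0.9 -0.65 12.7 0",
)

```text
time_s: 16.8
tcp_pos: [0.4569, -0.2905, 0.0798]
eef_rot: [-179.9, -0.0, -90.0]
contact_force: [0.2, -0.6, -0.5]
gripper_width: 0.0175
```

Call:
drive_tool(
  plan="0 0 0 0; 0 0 0 0; 0 0 0 0; 0 0 0 0",
  fingers=0.4,
)

```text
time_s: 17.3
tcp_pos: [0.4565, -0.2905, 0.0793]
eef_rot: [-180.0, -0.0, -90.0]
contact_force: [-0.2, 0.1, -0.0]
gripper_width: 0.0259
```

```bash
python3 - <<'E'
from h import *
s=cap('scene');st=r.get_state();print(st['tcp_pos'],st['gripper_width'],st['contact_force'])
B=cv2.cvtColor(s['frame'],cv2.COLOR_RGB2BGR)[150:270,100:220]
cv2.imwrite('pics/g7.png',cv2.resize(B,None,fx=4.5,fy=4.5,interpolation=cv2.INTER_CUBIC))
E
```

```text
[ 0.4565087  -0.29052114  0.07924847] 0.026257782807572634 [0.67315576 0.3370206  0.57531687]
```

View pics/g7.png

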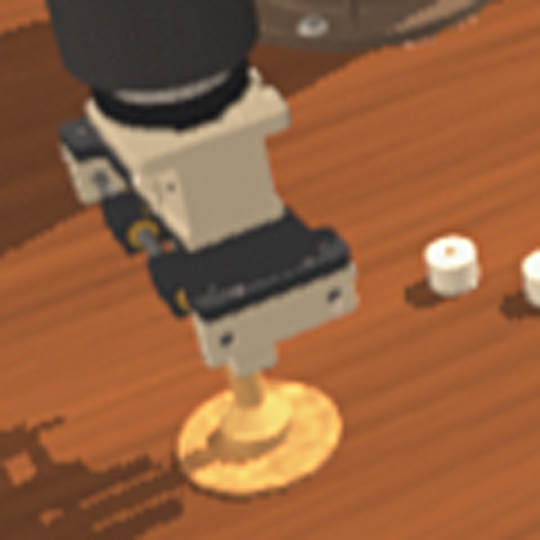

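The stirrer stands upright on the pad, centred between the loosened fingers (foot at crop 255,415). I'll regrip 1 cm higher at 60 N.

Call:
drive_tool(
  plan="0 0 -1 0; 0 0 -1 0; 0 0 -1 0",
)

```text
time_s: 17.73
tcp_pos: [0.4566, -0.2905, 0.0894]
eef_rot: [-180.0, -0.0, -90.0]
contact_force: [-0.1, -0.0, -0.0]
gripper_width: 0.0263
```

Call:
drive_tool(
  plan="0 0 0 0; 0 0 0 0; 0 0 0 0; 0 0 0 0; 0 0 -3 0; 0 0 -6 0; 0 0 -9 0; 0 0 -9 0",
  fingers=1,
  squeeze=60,
)

```text
time_s: 18.73
tcp_pos: [0.4579, -0.291, 0.1816]
eef_rot: [-179.7, -0.1, -90.0]
contact_force: [-0.6, -0.6, -0.7]
gripper_width: 0.0172
```

```bash
python3 - <<'E'
from h import *
tp=r.get_state();print(tp['tcp_pos'],tp['gripper_width'])
T=np.array([.470,.0592])
def plan(name,pts,yaw,start):  # pts (R cm,deg)
    y=np.radians(yaw);ex=np.array([np.cos(y),np.sin(y)]);ey=np.array([np.sin(y),-np.cos(y)])
    w=[np.array([R*np.cos(np.radians(d)),R*np.sin(np.radians(d))]) for R,d in [start]+pts]
    print(name)
    for i in range(0,len(pts),8):
        print('  ','; '.join('%.1f %.1f 0 0'%((p-w[i])@ex,(p-w[i])@ey) for p in w[i+1:i+9]))
ar=lambda R,a,b,n:[(R,d) for d in np.linspace(a,b,n+1)[1:]]
plan('2: 0->(2.6,208)->5.3 ->290',[(1.5,208),(2.6,208),(4,208),(5.3,208)]+ar(5.3,208,290,10)+[(4,290),(2.6,290)],-90,(0,0))
plan('to 70',[(1,330),(2.6,70)],-90,(2.6,290))
plan('3: out, 70->155, in',[(4,70),(5.3,70)]+ar(5.3,70,155,11)+[(4,155),(2.6,155)],-65,(2.6,70))
plan('to 277',ar(2.6,155,277,4),-65,(2.6,155))
plan('4: out, 277->325, in',[(4,277),(5.3,277)]+ar(5.3,277,325,7)+[(4,325),(2,325),(0,0)],-65,(2.6,277))
E
```

```text
[ 0.45786464 -0.29097048  0.1815875 ] 0.017224731708816287
2: 0->(2.6,208)->5.3 ->290
   0.7 1.3 0 0; 1.2 2.3 0 0; 1.9 3.5 0 0; 2.5 4.7 0 0; 3.1 4.3 0 0; 3.7 3.8 0 0; 4.2 3.2 0 0; 4.6 2.6 0 0
   0.3 -0.7 0 0; 0.5 -1.4 0 0; 0.7 -2.2 0 0; 0.7 -2.9 0 0; 0.6 -3.7 0 0; 0.4 -4.4 0 0; -0.9 -4.0 0 0; -2.2 -3.5 0 0
to 70
   -1.9 0.0 0 0; -4.9 0.0 0 0
3: out, 70->155, in
   -1.0 -1.0 0 0; -1.9 -1.9 0 0; -2.4 -1.4 0 0; -2.8 -0.8 0 0; -3.1 -0.1 0 0; -3.3 0.5 0 0; -3.4 1.3 0 0; -3.5 2.0 0 0
   0.1 0.7 0 0; 0.2 1.4 0 0; 0.5 2.1 0 0; 0.8 2.7 0 0; 1.2 3.3 0 0; 2.2 2.4 0 0; 3.3 1.5 0 0
to 277
   1.1 0.8 0 0; 2.5 0.9 0 0; 3.7 0.3 0 0; 4.5 -0.9 0 0
4: out, 277->325, in
   1.3 0.4 0 0; 2.6 0.8 0 0; 2.7 0.2 0 0; 2.8 -0.4 0 0; 2.8 -1.0 0 0; 2.8 -1.7 0 0; 2.6 -2.3 0 0; 2.4 -2.9 0 0
   -0.3 -0.6 0 0; -1.4 0.1 0 0; -3.1 1.1 0 0; -4.9 2.1 0 0
```

Call:
drive_tool(
  plan="-5 -0.2 0 0; -11 -0.4 0 0; -17 -0.6 0 0; -23 -0.9 0 0; -29 -1.1 0 0; -34 -1.3 0 0; -34.95 -1.3 0 0; -34.95 -1.3 0 0",
)

```text
time_s: 19.73
tcp_pos: [0.4689, 0.0593, 0.1784]
eef_rot: [179.9, -0.0, -89.9]
contact_force: [0.6, 0.3, -0.9]
gripper_width: 0.0169
```

Call:
drive_tool(
  plan="0 0 2 0; 0 0 4 0; 0 0 6 0; 0 0 7 0; 0 0 7.3 0; 0 0 7.3 0; 0 0 7.3 0",
)

```text
time_s: 20.6
tcp_pos: [0.4699, 0.0591, 0.1068]
eef_rot: [-179.9, 0.0, -90.0]
contact_force: [0.0, 0.4, -0.4]
gripper_width: 0.017
```

Call:
drive_tool(
  plan="0.7 1.3 0 0; 1.2 2.3 0 0; 1.9 3.5 0 0; 2.5 4.7 0 0; 3.1 4.3 0 0; 3.7 3.8 0 0; 4.2 3.2 0 0; 4.6 2.6 0 0",
)

```text
time_s: 21.6
tcp_pos: [0.4442, 0.0127, 0.106]
eef_rot: [180.0, -0.0, -90.0]
contact_force: [-0.7, 0.2, -0.8]
gripper_width: 0.0171
```

Clean so far. Continuing the sweep and moving to the next gap.

Call:
drive_tool(
  plan="0.3 -0.7 0 0; 0.5 -1.4 0 0; 0.7 -2.2 0 0; 0.7 -2.9 0 0; 0.6 -3.7 0 0; 0.4 -4.4 0 0; -0.9 -4.0 0 0; -2.2 -3.5 0 0",
)

```text
time_s: 22.6
tcp_pos: [0.4781, 0.0358, 0.1061]
eef_rot: [180.0, -0.0, -90.0]
contact_force: [-0.6, 0.2, -1.1]
gripper_width: 0.0169
```

Call:
drive_tool(
  plan="-1.9 0 0 0; -3.4 0 0 -0.1; -4.9 0 0 -0.25; -4.9 0 0 -0.436; -4.9 0 0 -0.436; -4.9 0 0 -0.436",
)

```text
time_s: 23.35
tcp_pos: [0.4782, 0.0843, 0.1063]
eef_rot: [-180.0, 0.0, -65.2]
contact_force: [-0.1, 0.0, -1.1]
gripper_width: 0.0166
```

```bash
cat > bd.py <<'E'
from h import *
def beads(c=None):
    c=c or cap('top'); f=c['frame'].astype(int); T=np.array([.470,.0592])
    hsv=cv2.cvtColor(c['frame'],cv2.COLOR_RGB2HSV); 
    return hsv,c,T
def scene():
    "unwrap scene image at bead-top height to a tub-centred map, saved"
    s=cap('scene');K,R,t=cam(s);n=200
    g=np.linspace(-.085,.085,n);X,Y=np.meshgrid(g,g)
    P=np.c_[(.470+X).ravel(),(.0592+Y).ravel(),np.full(n*n,.042)]
    p=proj(s,P).reshape(n,n,2).astype(np.float32)
    return cv2.remap(cv2.cvtColor(s['frame'],cv2.COLOR_RGB2BGR),p[...,0],p[...,1],cv2.INTER_LINEAR)
E
python3 - <<'E'
from bd import *
st=r.get_state();print(st['tcp_pos'],st['eef_rot'],st['contact_force'])
a=cv2.imread('pics/full6.png');h=cv2.cvtColor(a,cv2.COLOR_BGR2HSV)
for u,v in((228,96),(358,288),(97,285),(200,371)):
    x,y=int(185+u/4.4),int(205+v/4.4)
    for dx,dy in((3,3),(-4,2),(0,5)): print(h[y+dy,x+dx],end=' ')
print('floor',h[258,250],h[258,215])
m=scene();cv2.imwrite('pics/map8.png',m)
# bead vs floor hue in map
hm=cv2.cvtColor(m,cv2.COLOR_BGR2HSV);g=np.linspace(-.085,.085,200)
for ang in range(0,360,10):
    x,y=.064*np.cos(np.radians(ang)),.064*np.sin(np.radians(ang)); i,j=int((y+.085)/.17*199),int((x+.085)/.17*199); print(ang,np.median(hm[i-2:i+3,j-2:j+3].reshape(-1,3),0).astype(int),end=';')
E
```

```text
[0.47817832 0.08429626 0.10626523] [-1.79991046e+02  2.79614770e-03 -6.52325518e+01] [-0.05485515  0.03552155 -1.11100144]
[ 13 146 227] [ 14 144 239] [ 14 142 242] [ 12 147 221] [ 14 142 233] [ 14 143 236] [ 12 142 160] [ 13 145 137] [ 12 146 152] [ 14 142 236] [ 14 138 249] [ 12 147 225] floor [ 24  84 254] [ 15 121 203]
0 [ 15 148 179];10 [ 17 146 224];20 [ 21 141 250];30 [ 20 149 247];40 [ 14 161 196];50 [ 16 149 202];60 [ 16 149 195];70 [ 16 148 194];80 [ 16 149 194];90 [ 16 151 166];100 [ 14 175 149];110 [ 15 149 173];120 [ 15 147 179];130 [ 16 147 180];140 [ 16 147 186];150 [ 16 146 177];160 [ 14 180 222];170 [ 13 184 218];180 [ 14 180 213];190 [ 16 144 158];200 [ 16 143 154];210 [ 16 147 174];220 [ 16 149 203];230 [ 21 136 246];240 [ 27 115 248];250 [ 25 125 250];260 [ 16 151 223];270 [ 15 150 208];280 [ 16 149 204];290 [ 16 148 197];300 [ 16 147 190];310 [ 16 147 186];320 [ 16 146 171];330 [ 16 145 173];340 [ 16 144 168];350 [ 16 145 161];
```

No jamming, and the 248° bead has left its place. Next, push the following pair round.

Call:
drive_tool(
  plan="-1.0 -1.0 0 0; -1.9 -1.9 0 0; -2.4 -1.4 0 0; -2.8 -0.8 0 0; -3.1 -0.1 0 0; -3.3 0.5 0 0; -3.4 1.3 0 0; -3.5 2.0 0 0",
)

```text
time_s: 24.4
tcp_pos: [0.4452, 0.1071, 0.1063]
eef_rot: [-180.0, 0.0, -65.0]
contact_force: [0.3, 0.3, -0.1]
gripper_width: 0.0168
```

Call:
drive_tool(
  plan="0.1 0.7 0 0; 0.2 1.4 0 0; 0.5 2.1 0 0; 0.8 2.7 0 0; 1.2 3.3 0 0; 2.2 2.4 0 0; 3.3 1.5 0 0",
)

```text
time_s: 25.28
tcp_pos: [0.447, 0.0708, 0.1063]
eef_rot: [-180.0, -0.0, -65.0]
contact_force: [-0.3, -0.4, -0.7]
gripper_width: 0.0171
```

Call:
drive_tool(
  plan="1.1 0.8 0 0; 2.5 0.9 0 0; 3.7 0.3 0 0; 4.5 -0.9 0 0; 4.5 -0.9 0 0",
)

```text
time_s: 25.9
tcp_pos: [0.4746, 0.0341, 0.1061]
eef_rot: [-180.0, -0.0, -65.1]
contact_force: [-0.2, 0.1, -0.5]
gripper_width: 0.0173
```

Call:
drive_tool(
  plan="1.3 0.4 0 0; 2.6 0.8 0 0; 2.7 0.2 0 0; 2.8 -0.4 0 0; 2.8 -1.0 0 0; 2.8 -1.7 0 0; 2.6 -2.3 0 0; 2.4 -2.9 0 0",
)

```text
time_s: 26.9
tcp_pos: [0.504, 0.023, 0.104]
eef_rot: [179.3, 0.1, -65.1]
contact_force: [-15.3, -1.7, -0.8]
gripper_width: 0.0173
```

Call:
drive_tool(
  plan="-0.3 -0.6 0 0; -1.4 0.1 0 0; -3.1 1.1 0 0; -4.9 2.1 0 0; -4.9 2.1 -3 0.15; -4.9 2.1 -6 0.3; -4.9 2.1 -9 0.436; -4.9 2.1 -9 0.436",
)

```text
time_s: 27.9
tcp_pos: [0.4721, 0.0615, 0.1991]
eef_rot: [-179.6, 0.2, -90.0]
contact_force: [0.6, 0.8, -1.5]
gripper_width: 0.0172
```

Call:
drive_tool(
  plan="5 0.2 0 0; 11 0.4 0 0; 17 0.6 0 0; 23 0.9 0 0; 29 1.1 0 0; 34 1.35 0 0; 35 1.35 0 0; 35 1.35 0 0",
)

```text
time_s: 28.9
tcp_pos: [0.4563, -0.2902, 0.1954]
eef_rot: [180.0, 0.0, -90.0]
contact_force: [-0.9, 0.6, -1.2]
gripper_width: 0.0172
```

```bash
cat > det.py <<'E'
from h import *
def det(img,c):
    # match a bead-top template cut from the earlier picture, plus a red-hue mask
    K=6;a=cv2.resize(img[195:325,170:300],None,fx=K,fy=K,interpolation=cv2.INTER_CUBIC)
    h=cv2.cvtColor(a,cv2.COLOR_BGR2HSV)
    m=((h[...,0]<=14)&(h[...,1]>=133)).astype(np.uint8)*255
    tub=proj(c,[.470,.0592,.042])[0]
    yy,xx=np.mgrid[:a.shape[0],:a.shape[1]];d=np.hypot(xx/K+170-tub[0],yy/K+195-tub[1])
    m[d>42]=0; m=cv2.morphologyEx(m,cv2.MORPH_CLOSE,np.ones((9,9)));m=cv2.morphologyEx(m,cv2.MORPH_OPEN,np.ones((25,25)))
    n,l,s,ce=cv2.connectedComponentsWithStats(m)
    for i in range(1,n):
        p=ray(c,170+ce[i][0]/K-.5,195+ce[i][1]/K-.5,.042)[:2]-[.470,.0592];print('area',s[i][4],'wh',s[i][2:4],'r %.3f ang %.0f'%(np.hypot(*p),np.degrees(np.arctan2(p[1],p[0]))%360))
if __name__=='__main__':
    c=cap('top');print('check old');det(cv2.imread('pics/full6.png'),c)
    print('now');b=cv2.cvtColor(c['frame'],cv2.COLOR_RGB2BGR);cv2.imwrite('pics/full9.png',b);det(b,c);print(r.get_state()['tcp_pos'])
E
python3 det.py
```

```text
check old
area 5900 wh [82 85] r 0.065 ang 1
area 5901 wh [82 86] r 0.066 ang 30
area 5993 wh [88 82] r 0.064 ang 110
area 5535 wh [81 79] r 0.064 ang 248
area 6000 wh [83 85] r 0.063 ang 168
now
area 17733 wh [248 128] r 0.061 ang 13
area 12140 wh [166 123] r 0.063 ang 203
[ 0.45634509 -0.2894931   0.19561241]
```

The code finds all five beads: three in a cluster centred on 13° and two centred on 203°. That puts each at least 40 mm from its start, assuming the order along the wall was kept. Now placing the stirrer.

Call:
drive_tool(
  plan="0 0 3 0; 0 0 6 0; 0 0 8.5 0; 0 0 9.8 0; 0 0 10.3 0; 0 0 10.6 0; 0 0 10.6 0; 0 0 10.6 0",
)

```text
time_s: 29.95
tcp_pos: [0.4566, -0.2901, 0.0908]
eef_rot: [-179.9, -0.0, -90.0]
contact_force: [0.4, -0.6, -0.4]
gripper_width: 0.0172
```

Call:
drive_tool(
  plan="0 0 0 0; 0 0 0 0; 0 0 0 0; 0 0 0 0; 0 0 0 0",
  fingers=-1,
)

```text
time_s: 30.58
tcp_pos: [0.4563, -0.2899, 0.0902]
eef_rot: [-180.0, -0.0, -90.0]
contact_force: [0.3, 0.3, 0.3]
gripper_width: 0.0614
```

Call:
drive_tool(
  plan="0 0 -5 0; 0 0 -11 0; 0 0 -17 0; 0 0 -23 0; 0 0 -29 0; 0 -0.5 -31 0; -5 -1.0 -31 0; -11 -1.2 -31 0",
)

```text
time_s: 31.58
tcp_pos: [0.4682, -0.1792, 0.3999]
eef_rot: [180.0, 0.0, -90.1]
contact_force: [1.5, 0.3, 0.3]
gripper_width: 0.0874
```

Call:
drive_tool(
  plan="-6 0 0 0; -12 0 0 0; -18 0 0 0; -24 0 0 0; -30 0 0 0; -36 0 0 0; -42 0 0 0; -48 0 0 0",
  fingers=1,
  squeeze=20,
)

```text
time_s: 32.58
tcp_pos: [0.4678, 0.3021, 0.4004]
eef_rot: [-180.0, 0.0, -90.0]
contact_force: [0.2, -0.3, -0.8]
gripper_width: 0.0129
```

Call:
drive_tool(
  plan="-6 0 0 0; -6 0 0 0; -6 0 0 0",
)

```text
time_s: 32.95
tcp_pos: [0.4681, 0.3602, 0.3997]
eef_rot: [180.0, -0.1, -90.0]
contact_force: [0.4, -1.1, -0.1]
gripper_width: 0.0005
```

```bash
python3 - <<'E'
from det import *
st=r.get_state();print(st['tcp_pos'],st['gripper_width'],st['contact_force'])
c=cap('top');s=cap('scene');b=cv2.cvtColor(c['frame'],cv2.COLOR_RGB2BGR);d=cv2.cvtColor(s['frame'],cv2.COLOR_RGB2BGR)
det(b,c)
f=lambda x,k:cv2.resize(x,None,fx=k,fy=k,interpolation=cv2.INTER_CUBIC)
A=f(b[205:315,185:295],2.9);B=f(b[235:300,365:475],4.2);S=f(d[190:270,120:200],3.4)
o=np.zeros((600,790,3),np.uint8);o[:A.shape[0],:A.shape[1]]=A;o[325:325+B.shape[0],:B.shape[1]]=B;o[325:325+S.shape[0],465:465+S.shape[1]]=S
print(A.shape,B.shape,S.shape);F=f(d[90:210,250:400],2.6);o[:F.shape[0],340:340+F.shape[1]]=F
cv2.imwrite('pics/g10.png',o);cv2.imwrite('pics/full10.png',b);cv2.imwrite('pics/fulls10.png',d)
E
```

```text
[0.46808248 0.36022856 0.39971502] 0.0004671505459179171 [ 0.36355114 -1.12704401 -0.14273377]
area 5507 wh [79 85] r 0.066 ang 347
area 11633 wh [169 122] r 0.064 ang 27
area 11323 wh [159 120] r 0.063 ang 204
(319, 319, 3) (273, 462, 3) (272, 272, 3)
```

View pics/g10.png

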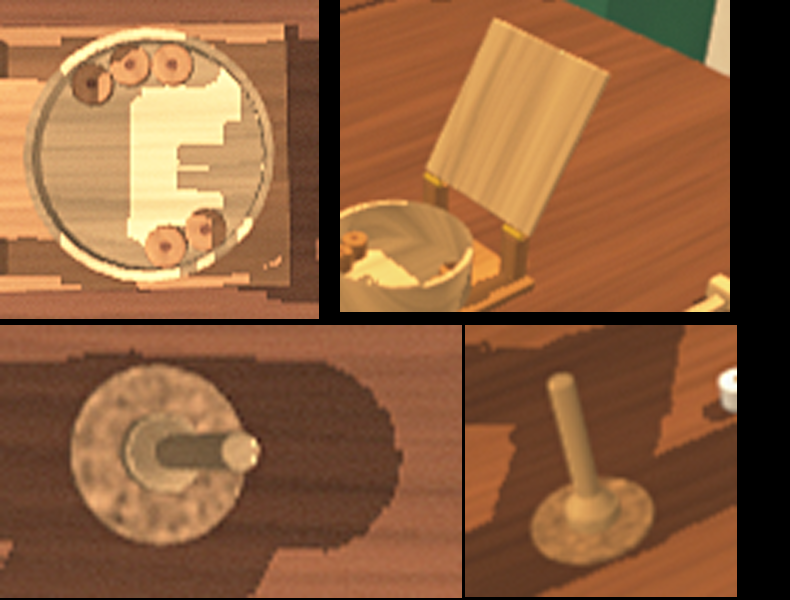

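The stirrer stands upright in the pad's middle: foot at (160,452), pad centre at (158,455). The five beads sit in two groups in the tub at (93,83), (130,66), (173,63) and (166,245), (206,229). Now the cover, still leaning away: fold it from behind.

Call:
drive_tool(
  plan="0 0 6 0; 0 0 12 0; 0 0 17 0; 0 0 17.9 0; 2 0 17.9 0; 4 0 17.9 0; 6 0 17.9 0; 6 0 17.9 0",
)

```text
time_s: 34.05
tcp_pos: [0.4685, 0.2984, 0.2226]
eef_rot: [-179.9, 0.1, -90.1]
contact_force: [0.4, -0.5, -0.3]
gripper_width: 0.0002
```

Call:
drive_tool(
  plan="1.2 0 0 0; 3.0 0 -0.8 0; 4.6 0 -1.6 0; 6.3 0 -2.5 0; 8.0 0 -2.9 0; 9.7 0 -3.2 0; 11.3 0 -3.4 0; 11.3 0 -3.4 0",
)

```text
time_s: 35.05
tcp_pos: [0.468, 0.1856, 0.2551]
eef_rot: [180.0, -0.0, -90.1]
contact_force: [0.2, 0.3, -0.7]
gripper_width: 0.0003
```

Call:
drive_tool(
  plan="1.2 0 0 0; 2.3 0 0.05 0; 3.5 0 0.2 0; 4.6 0 0.4 0; 6.7 0 1.05 0; 8.9 0 1.95 0; 10.2 0 2.7 0; 10.2 0 2.7 0",
)

```text
time_s: 36.05
tcp_pos: [0.4676, 0.0836, 0.2274]
eef_rot: [179.9, -0.1, -90.1]
contact_force: [0.7, 0.2, -0.1]
gripper_width: 0.0006
```

```bash
cat > cov.py <<'E'
from h import *
from scipy.optimize import minimize_scalar
T=np.array([.4702,.0594]);yaw=.0153
def pts(th,P):
    P=np.atleast_2d(P).astype(float);y=P[:,1];z=P[:,2]   # hinge frame: board along -y
    Y=.110+y*np.cos(th)+z*np.sin(th);Z=.072-y*np.sin(th)+z*np.cos(th);X=P[:,0]
    return np.c_[T[0]+X*np.cos(yaw)-Y*np.sin(yaw),T[1]+X*np.sin(yaw)+Y*np.cos(yaw),Z]
def run(tag,rng=(20,125)):
    s=cap('scene');g=cv2.GaussianBlur(cv2.cvtColor(s['frame'],cv2.COLOR_RGB2GRAY),(3,3),0).astype(np.float32)
    cv2.imwrite('pics/'+tag,cv2.cvtColor(s['frame'],cv2.COLOR_RGB2BGR))
    n=np.linspace(0,1,60);res=[]
    lab=cv2.cvtColor(s['frame'],cv2.COLOR_RGB2LAB).astype(np.float32)
    def contrast(th):
        # colour jump across the board's silhouette: free edge & both sides, 4 mm in/out
        o=0;S=lambda P:np.array([lab[int(round(v)),int(round(u))] for u,v in proj(s,pts(th,P))])
        out=[]
        for k in(.004,.008):
            e=lambda d:np.c_[-.08+.16*n,0*n-.195-d,0*n+.004]
            l=lambda d:np.c_[0*n+.09+d,-.03-.155*n,0*n+.004]
            m=lambda d:np.c_[0*n-.09-d,-.03-.155*n,0*n+.004]
            for q in(e,l,m): out.append(np.median(np.linalg.norm(S(q(k))-S(q(-k)),axis=1)))
        return np.sum(out)
    a=np.arange(rng[0],rng[1],.5);v=np.array([contrast(np.radians(x)) for x in a]);i=np.argsort(-v)[:6];print('best angles',a[i],v[i].round(1))
    st=r.get_state();print(st['tcp_pos'],st['contact_force'])
if __name__=='__main__': run(sys.argv[1])
E
python3 cov.py c1.png
```

```text
best angles [53.  52.5 55.  55.5 75.5 78.5] [130.1 128.  127.4 127.1 124.  123.6]
[0.46789088 0.08429058 0.22785041] [-0.46277118  0.0916457   1.21227839]
```

Call:
drive_tool(
  plan="0.6 0 0.4 0; 1.2 0 0.85 0; 1.7 0 1.25 0; 2.2 0 1.67 0; 2.2 0 1.67 0; 2.2 0 1.67 0",
)

```text
time_s: 36.85
tcp_pos: [0.4679, 0.0629, 0.2112]
eef_rot: [180.0, -0.0, -90.0]
contact_force: [-0.7, -0.1, 0.0]
gripper_width: 0.0003
```

Call:
drive_tool(
  plan="0 0 -3 0; 0 0 -8 0; -3 0 -14 0; -9 0 -16 0; -15 0 -16 0; -21 0 -16 0; -27 0 -16 0; -27 0 -16 0",
)

```text
time_s: 37.85
tcp_pos: [0.4675, 0.3366, 0.3695]
eef_rot: [179.9, -0.1, -89.8]
contact_force: [-0.8, -1.5, -0.4]
gripper_width: 0.0004
```

```bash
cat > cov2.py <<'E'
from cov import *
# fit angle + small tub shift by edge strength in both cameras
def score(th,dx,dy,cams):
    n=np.linspace(0,1,80);tot=0
    for c,lab in cams:
        for q in (lambda d:np.c_[-.085+.17*n,0*n-.195-d,0*n+.008], lambda d:np.c_[-.085+.17*n,0*n-.195-d,0*n], lambda d:np.c_[0*n+.09+d,-.03-.16*n,0*n+.008],lambda d:np.c_[0*n-.09-d,-.03-.16*n,0*n+.008]):
            S=lambda d:cv2.remap(lab,*(np.float32(x).reshape(1,-1) for x in (proj(c,pts(th,q(d))+[dx,dy,0])).T),cv2.INTER_LINEAR)[0]
            tot+=np.mean(np.minimum(np.linalg.norm(S(.003)-S(-.003),axis=1),40))
    return tot
cams=[]
for nm in('scene','top'):
    c=cap(nm);cv2.imwrite('pics/'+sys.argv[1]+nm+'.png',cv2.cvtColor(c['frame'],cv2.COLOR_RGB2BGR));cams.append((c,cv2.cvtColor(c['frame'],cv2.COLOR_RGB2LAB).astype(np.float32)))
for sel in([0],[1],[0,1]):
    L=[(score(np.radians(a),dx,dy,[cams[i] for i in sel]),a,dx,dy) for a in np.arange(36,58,.5) for dx in(-.002,0,.002) for dy in(-.002,0,.002)]
    L.sort(reverse=True);print(sel,[tuple(np.round(x,3)) for x in L[:4]])
st=r.get_state();print(st['tcp_pos'],st['contact_force'])
E
python3 cov2.py d1
```

```text
[0] [(np.float64(31.787), np.float64(46.0), np.float64(-0.002), np.float64(-0.002)), (np.float64(30.66), np.float64(46.0), np.float64(0.0), np.float64(-0.002)), (np.float64(29.834), np.float64(45.5), np.float64(-0.002), np.float64(0.0)), (np.float64(29.559), np.float64(46.0), np.float64(0.002), np.float64(-0.002))]
[1] [(np.float64(126.86), np.float64(45.0), np.float64(0.002), np.float64(0.002)), (np.float64(126.754), np.float64(46.5), np.float64(0.002), np.float64(-0.002)), (np.float64(125.859), np.float64(45.0), np.float64(0.0), np.float64(0.002)), (np.float64(125.594), np.float64(46.5), np.float64(0.0), np.float64(-0.002))]
[0, 1] [(np.float64(154.269), np.float64(46.5), np.float64(0.002), np.float64(-0.002)), (np.float64(154.081), np.float64(46.5), np.float64(0.0), np.float64(-0.002)), (np.float64(153.845), np.float64(45.0), np.float64(0.002), np.float64(0.002)), (np.float64(152.994), np.float64(45.0), np.float64(0.0), np.float64(0.002))]
[0.46785101 0.333676   0.37068663] [ 0.15671381 -0.8623687   1.25344512]
```

```bash
python3 - <<'E'
import cv2,numpy as np
from plant import r
a=cv2.imread('pics/t0.png').astype(int);b=cv2.imread('pics/d1top.png').astype(int)
for n,(y0,y1,x0,x1) in dict(mallet=(98,220,305,365),lid=(105,145,372,412),gauge=(125,165,80,162)).items(): print(n,np.abs(a-b)[y0:y1,x0:x1].mean())
r.close_job();print(r.get_state()['time_s'])
E
```

```text
mallet 8.75528233151184
lid 8.498958333333333
gauge 8.697764227642276
the job is handed in; nothing more can be done
the job is handed in; nothing more can be done
```

I stirred the beads, stood the stirrer back on its pad, then folded the cover to about 45–46°. I handed the job in with the arm clear, about 38 s into the 72 s allowed.

**Stirring:**
- I ran two full laps with the foot, but in the second it jammed on a bead. One reading showed about 50 N pushing up on the tool, and the stirrer slid about 10 mm up in the grip.
- The shaft top may have touched the gripper's body then. The wrist force stayed well under 120 N, but I could not measure the force on the body itself.
- I set the stirrer back on its pad and regripped it harder. I then pushed the beads round again from the gaps between them, and the force readings stayed low (15 N at most).

**Last checks:**
- **Beads:** all five are in the tub, against the wall. I put each at about 40 mm or more from where it lay. They look alike, so this assumes they kept their order around the wall, which the pictures agree with.
- **Stirrer:** upright, and within 1–2 mm of the middle of the pad.
- **Cover:** the two cameras gave best fits between 45° and 46.5°.
- **Mallet, blue lid and thumb gauge:** the arm's path stayed clear of them. A before-and-after picture comparison gave the same small difference for all three. I think that is noise, but I had no undisturbed patch to compare against.

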